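Find the loose bolt and hold its cap open

TASK

One of the three bolted sample cells on the bench has a loose bolt: tap the bolt heads from above, one cell after another, until you find the one that gives, and knock that one down to its stop. Then take the lug of the cap on that same cell, lift the cap well open (45 degrees or more) and finish while still holding it there, so that the seal can be looked at. Leave the caps of the tight bolts shut and the glassware and other things on the bench where they stand.

Things in the scene. Friction and masses are not known exactly. Their poses are not given: they have to be found in the camera images.
- cell1: The right-hand (lowest y) sample cell: a plain metal block 150 (x) x 80 (y) x 66 mm high, fixed to the bench. Origin: centre of its underside; its own x points from the bolt (front) to the cap's hinge (rear), z up. All three cells are alike.
- head1 (a point): Centre of the top face of cell 1's bolt: a dark six-sided head 23 mm wide, 13 mm thick, on a bare shank, upright at the front of the cell (55 mm in front of the cell's origin), top face 95.5 mm above the bench at the start.
- bolt1 (a joint): How far cell 1's bolt has sunk, in m: 0 at the start. Tapped on its head with a finger tip, a tight bolt stays (gives less than 2 mm), the loose one yields to about 3 N, goes down 9 mm to its stop and stays down. Nothing shows beforehand which one is loose.
- cap1 (a joint): Opening angle of cell 1's cap in rad: 0 shut (level), stop at 1.6. The cap is a steel plate 70 x 66 x 8 mm, its top 68.5 mm above the bench, hinged at the cell's rear; its front edge, with the lug, swings up and back. Hinge axis: along the cell's y, 58 mm behind (+x of) the cell's origin and 64.5 mm above the bench; from it the lug point lies 63 mm forward (-x) and 28 mm up when shut. It is sprung shut: it takes some 2 to 4 N at the lug to lift and it falls shut when let go.
- lug1 (a point): Grasp point of cell 1's cap lug: an upright steel lug standing on the front edge of the cap, 10 mm thick along the cell's y, 26 mm long along the cell's x, 34 mm tall above the cap (top 102.5 mm above the bench when shut). This point is in mid-thickness, 10 mm below the lug's top; shut, it is 5 mm in front of the cell's origin and 92.5 mm above the bench. Bolt and lug are 50 mm apart.
- cell2: The middle sample cell: a plain metal block 150 (x) x 80 (y) x 66 mm high, fixed to the bench. Origin: centre of its underside; its own x points from the bolt (front) to the cap's hinge (rear), z up. All three cells are alike.
- head2 (a point): Centre of the top face of cell 2's bolt: a dark six-sided head 23 mm wide, 13 mm thick, on a bare shank, upright at the front of the cell (55 mm in front of the cell's origin), top face 95.5 mm above the bench at the start.
- bolt2 (a joint): How far cell 2's bolt has sunk, in m: 0 at the start. Tapped on its head with a finger tip, a tight bolt stays (gives less than 2 mm), the loose one yields to about 3 N, goes down 9 mm to its stop and stays down. Nothing shows beforehand which one is loose.
- cap2 (a joint): Opening angle of cell 2's cap in rad: 0 shut (level), stop at 1.6. The cap is a steel plate 70 x 66 x 8 mm, its top 68.5 mm above the bench, hinged at the cell's rear; its front edge, with the lug, swings up and back. Hinge axis: along the cell's y, 58 mm behind (+x of) the cell's origin and 64.5 mm above the bench; from it the lug point lies 63 mm forward (-x) and 28 mm up when shut. It is sprung shut: it takes some 2 to 4 N at the lug to lift and it falls shut when let go.
- lug2 (a point): Grasp point of cell 2's cap lug: an upright steel lug standing on the front edge of the cap, 10 mm thick along the cell's y, 26 mm long along the cell's x, 34 mm tall above the cap (top 102.5 mm above the bench when shut). This point is in mid-thickness, 10 mm below the lug's top; shut, it is 5 mm in front of the cell's origin and 92.5 mm above the bench. Bolt and lug are 50 mm apart.
- cell3: The left-hand (highest y) sample cell: a plain metal block 150 (x) x 80 (y) x 66 mm high, fixed to the bench. Origin: centre of its underside; its own x points from the bolt (front) to the cap's hinge (rear), z up. All three cells are alike.
- head3 (a point): Centre of the top face of cell 3's bolt: a dark six-sided head 23 mm wide, 13 mm thick, on a bare shank, upright at the front of the cell (55 mm in front of the cell's origin), top face 95.5 mm above the bench at the start.
- bolt3 (a joint): How far cell 3's bolt has sunk, in m: 0 at the start. Tapped on its head with a finger tip, a tight bolt stays (gives less than 2 mm), the loose one yields to about 3 N, goes down 9 mm to its stop and stays down. Nothing shows beforehand which one is loose.
- cap3 (a joint): Opening angle of cell 3's cap in rad: 0 shut (level), stop at 1.6. The cap is a steel plate 70 x 66 x 8 mm, its top 68.5 mm above the bench, hinged at the cell's rear; its front edge, with the lug, swings up and back. Hinge axis: along the cell's y, 58 mm behind (+x of) the cell's origin and 64.5 mm above the bench; from it the lug point lies 63 mm forward (-x) and 28 mm up when shut. It is sprung shut: it takes some 2 to 4 N at the lug to lift and it falls shut when let go.
- lug3 (a point): Grasp point of cell 3's cap lug: an upright steel lug standing on the front edge of the cap, 10 mm thick along the cell's y, 26 mm long along the cell's x, 34 mm tall above the cap (top 102.5 mm above the bench when shut). This point is in mid-thickness, 10 mm below the lug's top; shut, it is 5 mm in front of the cell's origin and 92.5 mm above the bench. Bolt and lug are 50 mm apart.
- dish: Bystander, to be left alone: small shallow open glass dish, 56 mm across, 16 mm high, between two cells. Origin: centre of its underside.
- jar: Bystander, to be left alone: small lidded glass jar, 44 mm across, about 50 mm high, between two cells. Origin: centre of its underside.
- wrench: Bystander, to be left alone: steel open-ended wrench, 160 mm long, lying flat at the front left. Origin: under its middle.
- beaker: Bystander, to be left alone: glass beaker, 70 mm across, 95 mm high, at the back. Origin: centre of its underside.
- flask: Bystander, to be left alone: conical glass flask, 84 mm across the foot, 130 mm high, at the back. Origin: centre of its underside.
- amber: Bystander, to be left alone: amber reagent bottle, 60 mm across, 120 mm high, at the back right. Origin: centre of its underside.
- weight: Bystander, to be left alone: brass knob weight, 40 mm across, 52 mm high, at the right. Origin: centre of its underside.

How it is judged:
On the way, in this order (a step that is already met when the one before it is completed fails the run):
1. the loose bolt has been tapped down, with all caps still shut (value of joint any of bolt1, bolt2, bolt3 above 0.005 m and value of joint each of cap1, cap2, cap3 below 0.2 rad), for 0.1 s.
2. the cap of the cell with the loose bolt is lifted open (((value of joint bolt1 above 0.005 m and value of joint cap1 above 0.7 rad) or (value of joint bolt2 above 0.005 m and value of joint cap2 above 0.7 rad) or (value of joint bolt3 above 0.005 m and value of joint cap3 above 0.7 rad))), for 0.2 s.
At the end, for the whole second after the job is handed in: The loose bolt is down by more than 5 mm; the cap of the same cell is held still by the fingers at more than 0.7 rad (40 degrees) open; the other two caps are shut (under 0.1 rad) and their bolts not sunk; no bystander has moved more than 30 mm (((value of joint bolt1 above 0.005 m and value of joint cap1 above 0.7 rad and velocity of joint cap1 between -0.3 and 0.3 rad/s and contact force between the fingers and cap1 above 0.3 N and value of joint each of cap2, cap3 below 0.1 rad and value of joint each of bolt2, bolt3 below 0.004 m) or (value of joint bolt2 above 0.005 m and value of joint cap2 above 0.7 rad and velocity of joint cap2 between -0.3 and 0.3 rad/s and contact force between the fingers and cap2 above 0.3 N and value of joint each of cap1, cap3 below 0.1 rad and value of joint each of bolt1, bolt3 below 0.004 m) or (value of joint bolt3 above 0.005 m and value of joint cap3 above 0.7 rad and velocity of joint cap3 between -0.3 and 0.3 rad/s and contact force between the fingers and cap3 above 0.3 N and value of joint each of cap1, cap2 below 0.1 rad and value of joint each of bolt1, bolt2 below 0.004 m)) and distance of each of dish, jar, wrench, beaker, flask, amber, weight from where it was at the start of the episode below 0.03 m); the arm keeps its last pose, push and grip.
It fails at once if a cap is opened whose bolt has not been found loose ((value of joint cap1 above 0.25 rad and value of joint bolt1 below 0.005 m) or (value of joint cap2 above 0.25 rad and value of joint bolt2 below 0.005 m) or (value of joint cap3 above 0.25 rad and value of joint bolt3 below 0.005 m)).
It fails at once if a bystander is shifted by more than 30 mm or knocked over (distance of any of dish, jar, wrench, beaker, flask, amber, weight from where it was at the start of the episode above 0.03 m or angle between any of dish, jar, wrench, beaker, flask, amber, weight's own z axis and vertical above 0.5 rad).
It also fails if it takes over 51 s, if anything falls off the work surface, if the arm or the gripper's body presses on something with over 40 N, if the wrist force passes 120 N, or if a joint passes its speed limit or range.

ROBOT

A 6-joint arm with a two-finger parallel gripper is mounted at the origin on the work surface. World frame = base frame: x ahead of the robot, y to its left, z up, the work surface at z = 0. Lengths are in m, angles in rad, forces in N, time in s.
With the tool pointing down it reaches from about 0.275 to 0.875 m from the base axis. Payload 12.5 kg.
Tool frame: the origin (TCP) lies midway between the tips of the shut fingers; the grasp point (between the pads) lies 19 mm behind it; y points along the fingers, z is the direction in which the jaws open and shut, and the axes are right-handed (so a half turn about y gives the same grasp; the last joint's range is limited). The gripper opens to 85 mm and grips with 20 to 120 N. Pads are 22 mm wide; open, the fingers measure 114 mm over their backs; the gripper's body (76 mm by 85 mm) begins 54 mm behind the grasp point. The pads swing forward as they close: fully open they stand 13 mm farther back than shut.
Start: joints at [-1.358, 0.351, 1.652, -0, 1.139, -0.085], TCP at [0.161, -0.526, 0.231] pointing down, gripper open.
Joint ranges: [-2.75, 2.75], [-0.79, 2.1], [0.01, 2.65], [-1.57, 4.71], [0.07, 3.14], [-2.87, 2.87]. Speed limits (rad/s): [2.22, 2.22, 2.79, 3.14, 3.14, 3.14].

INTERFACE

Orientations are given as a unit quaternion [x, y, z, w].
In Python, from rig import monitor, get_image, calibration, job, spotter gives the robot as it stands. The module is installed in compiled form; this text tells all that it offers.
- The arm moves only by the tool move_arm, never from a script. Its argument "deltas" is a list of rows, each an object of numbers: "dx", "dy", "dz": the shift along the tool's x, y, z in mm; "roll": the turn about the tool's y in rad. In form: [{"dx": .., "dy": .., "dz": .., "roll": ..}, ...]. A call has 1 to 10 rows; each row shifts and turns the commanded pose from where the row before left it, along the tool's axes as they then stand; what a row does not reach is not made up. A row lasts 1/12 s, in which the tool goes at most 41.7 mm and 7.16 degrees, less where a joint would pass 70% of its speed; a pose out of reach is approached as far as the arm can. A call with a gripper value outside its range is refused whole. "grip" is the closure, from 0 (fully open) to 1 (shut), set as the call begins (left out, the last holds). The fingers move at their own pace and stop on an object; the grip force is fixed at half the most. Time passes only in rows, so rows that do not move let the fingers close. It gives the time, the measured TCP pose, the force and the opening at its end, in the units of the state.
- monitor.get_obs(): the state, without advancing time (a new reading comes with each control period).
- get_image(name): name is "side" or "top"; returns the picture (400x640x3 uint8, red, green, blue); there is no depth.
- calibration(name): a dict with "mtx" (3x3 intrinsics, pixels), "rvec" (rotation vector, rad) and "tvec" (3), from world to camera coordinates, as OpenCV has them. Camera axes: x right, y down, z forward; pixel columns grow to the right and rows downward; lengths in m; the calibration is good to about 2 mm. A picture is of the moment at which its call begins. calibration takes no time and is no camera call.
- job.job_done(): hands the job in, once; it reports no verdict.
Trained networks look in the newest picture that a camera, given by its name, has taken for a name from the list of things; names that differ only in an ending like _2 or _b are one class to them, and where a whole thing is asked for, a point or a joint stands for the part that bears it (a point fixed in the world has none). Each returns a list of dicts, best first, with "p" (0 to 1); they miss things now and then, are a little off and sometimes report something else, mostly with a low value. They report only what shows in the picture. A call takes as long as a camera call.
- spotter.look_for(camera, name): "rect" ([left, top, right, bottom] in pixels, round what is visible of it).
- spotter.cut_out(camera, name): "pixels" (400x640 bool, what is visible of it) and "rect" ([left, top, right, bottom] in pixels, round what is visible of it).
The state is a dict: "time_s": time; "joint_pos": joint angles; "dq": joint speeds; "tau": joint torques, N m; "tcp_pos": TCP position; "eef_rot": TCP orientation; "ft_force": force on the tool from outside, world axes, zero at the start; "ft_torque": the same for the moment, N m; "grip_width": finger opening in m.
Only numpy, scipy, OpenCV 4.12 (cv2) and the standard library are available. Lean on these libraries where they do the work, as an engineer would, in place of code of your own. Each camera call takes 0.05 s, during which the arm holds its last target. There are 200 camera calls.

## Working session

There is one attempt and no reset: what is moved stays moved. The work goes in short steps, Python scripts to look and compute and a tool call to move; the robot and the scene stay as the last step left them, time stands still between calls to the robot, and variables do not carry over. Pictures are saved under pics/ and viewed, about 8 in all and at most 12, crops included, and the job is handed in when it is done.

Besides the shell and the picture viewer there is one more tool, called as name(argument=value, ...) on one line, values as JSON. move_arm: Moves the arm, as the interface text tells. Its arguments: {"type":"object","properties":{"deltas":{"type":"array"},"grip":{"type":"number"}},"required":["deltas"]}

```bash
mkdir -p pics; cat > h.py <<'E'
import numpy as np,cv2
from rig import monitor,get_image,calibration,job,spotter
from scipy.spatial.transform import Rotation as R
def cam(n):
    c=calibration(n);return np.array(c["mtx"]),R.from_rotvec(np.ravel(c["rvec"])).as_matrix(),np.ravel(c["tvec"])
def onz(n,uv,z):
    K,M,t=cam(n);d=M.T@np.linalg.inv(K)@[uv[0],uv[1],1];o=-M.T@t
    return o+d*(z-o[2])/d[2]
def proj(n,p):
    K,M,t=cam(n);q=K@(M@np.asarray(p)+t);return q[:2]/q[2]
E
python3 - <<'E'
from h import *
o=monitor.get_obs();print({k:np.round(v,3) for k,v in o.items()});print(R.from_quat(o['eef_rot']).as_matrix().round(2))
for n in("top","side"):
    im=get_image(n);cv2.imwrite(f"pics/{n}0.png",im[:,:,::-1])
    K,M,t=cam(n);print(n,(-M.T@t).round(3))
    for k,z in(("head1",.0955),("lug1",.0925),("cell1",.066),("jar",.03),("dish",.01),("beaker",.05),("flask",.06),("amber",.06),("weight",.03),("wrench",0)):
        for r in spotter.look_for(n,k)[:4]:
            b=r['rect'];c=[(b[0]+b[2])/2,(b[1]+b[3])/2];print(k,round(r['p'],2),np.round(b),onz(n,c,z)[:2].round(4))
E
```

```text
{'time_s': np.float64(0.0), 'joint_pos': array([-1.358,  0.351,  1.652,  0.   ,  1.139, -0.085]), 'dq': array([-0.001, -0.001,  0.   ,  0.   ,  0.001, -0.001]), 'tau': array([-2.000e-03, -5.061e+01, -2.914e+01, -0.000e+00,  5.000e-03,
        0.000e+00]), 'tcp_pos': array([ 0.161, -0.525,  0.231]), 'eef_rot': array([-0.105,  0.7  , -0.699,  0.105]), 'ft_force': array([-0.842, -1.121, -0.027]), 'ft_torque': array([ 0.035, -0.001,  0.008]), 'grip_width': np.float64(0.085)}
[[-0.96 -0.    0.29]
 [-0.29  0.   -0.96]
 [-0.   -1.   -0.  ]]
top [ 0.495 -0.048  1.358]
lug1 0.72 [366. 189. 389. 213.] [ 0.5508 -0.2705]
lug1 0.71 [298. 178. 319. 205.] [ 0.5762 -0.0335]
lug1 0.62 [217. 176. 238. 198.] [0.5851 0.2457]
cell1 0.8 [291. 176. 322. 223.] [ 0.5503 -0.0277]
cell1 0.75 [208. 170. 243. 214.] [0.5695 0.2592]
cell1 0.56 [358. 186. 389. 231.] [ 0.5259 -0.2631]
jar 0.51 [258. 200. 272. 209.] [0.5297 0.1244]
dish 0.61 [332. 202. 345. 217.] [ 0.5207 -0.1428]
beaker 0.56 [245. 128. 268. 149.] [0.7653 0.1598]
flask 0.57 [336. 123. 354. 146.] [ 0.7853 -0.157 ]
amber 0.86 [372. 141. 394. 161.] [ 0.
[... 445 characters left out ...]
ell1 0.94 [284. 130. 336. 164.] [0.5766 0.2252]
cell1 0.83 [277. 255. 331. 300.] [ 0.5265 -0.2969]
cell1 0.82 [282. 191. 332. 233.] [ 0.5484 -0.0659]
cell1 0.31 [282. 261. 289. 269.] [ 0.4793 -0.2526]
jar 0.65 [295. 166. 307. 182.] [0.5415 0.1339]
dish 0.71 [294. 239. 313. 251.] [ 0.5327 -0.1445]
beaker 0.84 [360. 147. 384. 177.] [0.7778 0.1558]
flask 0.92 [379. 215. 407. 258.] [ 0.7901 -0.1678]
amber 0.66 [372. 258. 397. 296.] [ 0.7423 -0.3053]
amber 0.62 [380. 216. 410. 259.] [ 0.7938 -0.1736]
amber 0.41 [289. 132. 334. 163.] [0.5825 0.2284]
amber 0.29 [307. 131. 329. 148.] [0.6054 0.268 ]
weight 0.63 [260. 343. 279. 359.] [ 0.4306 -0.4823]
wrench 0.56 [228. 141. 272. 152.] [0.3693 0.3139]
```

View pics/top0.png

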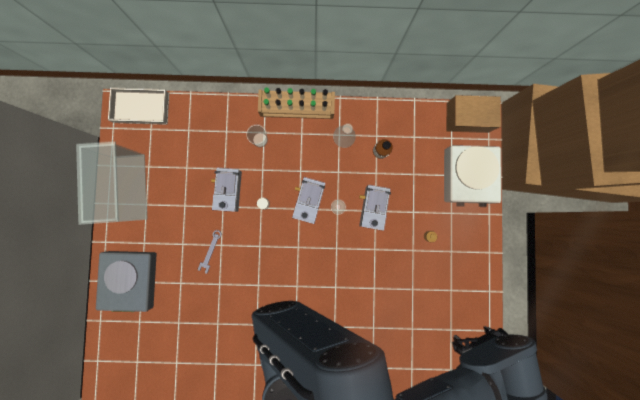

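View pics/side0.png

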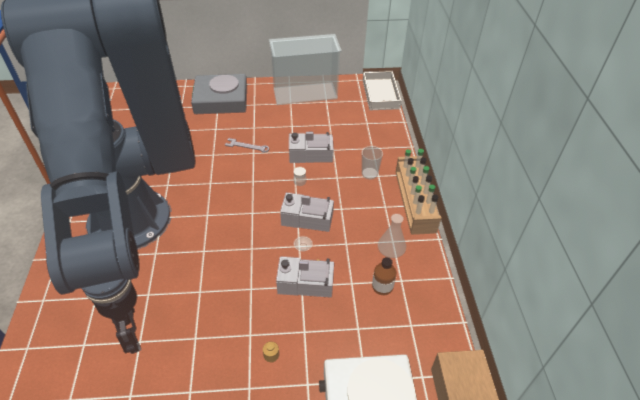

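```bash
cat > fit.py <<'E'
from h import *
from scipy.optimize import minimize
def cellpose(masks,x0):
    # masks: {cam:(mask)} ; model: block + cap/lug + head hulls
    def parts():
        def box(x0,x1,y0,y1,z0,z1):return np.array([[x,y,z] for x in(x0,x1) for y in(y0,y1) for z in(z0,z1)])
        a=np.arange(6)*np.pi/3
        hx=np.array([[-.055+.0125*np.cos(t),.0125*np.sin(t),z] for t in a for z in(.0825,.0955)])
        return [box(-.075,.075,-.04,.04,0,.066),box(-.018,.008,-.005,.005,.066,.1025),hx]
    P=parts();S=8
    def cost(p):
        c=0
        Rz=R.from_euler('z',p[2]).as_matrix()
        for n,(m,off) in masks.items():
            r=np.zeros((m.shape[0]*S,m.shape[1]*S),np.uint8)
            for b in P:
                q=np.array([proj(n,Rz@v+[p[0],p[1],0]) for v in b])
                q=(q+.5-off)*S
                cv2.fillConvexPoly(r,cv2.convexHull(np.round(q).astype(np.int32)),255)
            r=cv2.resize(r,m.shape[::-1],interpolation=cv2.INTER_AREA)/255.
            c+=np.abs(r-m).sum()
        return c
    best=min((minimize(cost,[x0[0],x0[1],y],method='Nelder-Mead',options=dict(initial_simplex=np.array([[x0[0],x0[1],y],[x0[0]+.01,x0[1],y],[x0[0],x0[1]+.01,y],[x0[0],x0[1],y+.15]]),xatol=1e-4)) for y in(x0[2]-.15,x0[2]+.1)),key=lambda s:s.fun)
    return best.x,best.fun
E
python3 - <<'E'
from fit import *
ims={n:get_image(n) for n in("top","side")}
cuts={n:[r for r in spotter.cut_out(n,"cell1")] for n in ims}
tiles=[]
for i,(x,y,yaw) in enumerate([(.53,-.267,-.15),(.55,-.03,-.3),(.57,.255,0)]):
    masks={};row=[]
    for n in ims:
        c=proj(n,[x,y,.05])
        cs=[r for r in cuts[n] if np.hypot((r['rect'][0]+r['rect'][2])/2-c[0],(r['rect'][1]+r['rect'][3])/2-c[1])<14 and r['rect'][2]-r['rect'][0]>22]
        o=np.round(c).astype(int)-40
        if cs: masks[n]=(cs[0]['pixels'][o[1]:o[1]+80,o[0]:o[0]+80].astype(float),o)
        print(n,[(round(r['p'],2),int(r['pixels'].sum())) for r in cs])
    p,f=cellpose(masks,(x,y,yaw));print(i+1,p.round(4),f)
    Rz=R.from_euler('z',p[2]).as_matrix()
    for n in ims:
        o=np.round(proj(n,[x,y,.05])).astype(int)-[33,32]
        t=cv2.resize(ims[n][o[1]:o[1]+64,o[0]:o[0]+66,::-1],None,fx=4,fy=4,interpolation=cv2.INTER_CUBIC)
        W=lambda v:tuple(np.round((proj(n,Rz@np.array(v)+[p[0],p[1],0])+.5-o)*4).astype(int).tolist())
        cv2.circle(t,W([-.055,0,.0955]),2,(0,0,255),-1);cv2.circle(t,W([-.005,0,.1025]),2,(0,255,0),-1)
        cv2.polylines(t,[np.array([W([a,b,.066]) for a,b in((-.075,-.04),(.075,-.04),(.075,.04),(-.075,.04))])],True,(255,255,0),1)
        row.append(t)
    tiles.append(np.vstack(row))
cv2.imwrite("pics/fit.png",np.hstack(tiles))
E
```

```text
top [(0.7, 1026)]
side [(0.74, 2073)]Traceback (most recent call last):
  File "<stdin>", line 13, in <module>
  File "fit.py", line 23, in cellpose
    best=min((minimize(cost,[x0[0],x0[1],y],method='Nelder-Mead',options=dict(initial_simplex=np.array([[x0[0],x0[1],y],[x0[0]+.01,x0[1],y],[x0[0],x0[1]+.01,y],[x0[0],x0[1],y+.15]]),xatol=1e-4)) for y in(x0[2]-.15,x0[2]+.1)),key=lambda s:s.fun)
  File "fit.py", line 23, in <genexpr>
    best=min((minimize(cost,[x0[0],x0[1],y],method='Nelder-Mead',options=dict(initial_simplex=np.array([[x0[0],x0[1],y],[x0[0]+.01,x0[1],y],[x0[0],x0[1]+.01,y],[x0[0],x0[1],y+.15]]),xatol=1e-4)) for y in(x0[2]-.15,x0[2]+.1)),key=lambda s:s.fun)
              ~~~~~~~~^^^^^^^^^^^^^^^^^^^^^^^^^^^^^^^^^^^^^^^^^^^^^^^^^^^^^^^^^^^^^^^^^^^^^^^^^^^^^^^^^^^^^^^^^^^^^^^^^^^^^^^^^^^^^^^^^^^^^^^^^^^^^^^^^^^^^^^^^^^^^^^^^^^^^^^^^^^^^^^^^^^^^^^^^^^^
    res = _minimize_neldermead(fun, x0, args, callback, bounds=bounds,
                               **options)
    fxcc = func(xcc)
    fx = function(np.copy(x), *(wrapper_args + args))
  File "fit.py", line 17, in cost
    q=np.array([proj(n,Rz@v+[p[0],p[1],0]) for v in b])
                ~~~~^^^^^^^^^^^^^^^^^^^^^^
  File "h.py", line 10, in proj
    K,M,t=cam(n);q=K@(M@np.asarray(p)+t);return q[:2]/q[2]
          ~~~^^^
  File "h.py", line 5, in cam
    c=calibration(n);return np.array(c["mtx"]),R.from_rotvec(np.ravel(c["rvec"])).as_matrix(),np.ravel(c["tvec"])
ValueError: time passes only in moves, steps and waits
```

```bash
sed -i 's/^def cam/import functools\n@functools.cache\ndef cam/' h.py
cat > run.py <<'E'
from fit import *
ims={n:get_image(n) for n in("top","side")}
print(monitor.get_obs()['time_s'])
cuts={n:[r for r in spotter.cut_out(n,"cell1")] for n in ims}
tiles=[]
for i,(x,y,yaw) in enumerate([(.53,-.267,-.15),(.55,-.03,-.3),(.57,.255,0)]):
    masks={};row=[]
    for n in ims:
        c=proj(n,[x,y,.05])
        cs=[r for r in cuts[n] if np.hypot((r['rect'][0]+r['rect'][2])/2-c[0],(r['rect'][1]+r['rect'][3])/2-c[1])<14 and r['rect'][2]-r['rect'][0]>22]
        o=np.round(c).astype(int)-40
        if cs: masks[n]=(cs[0]['pixels'][o[1]:o[1]+80,o[0]:o[0]+80].astype(float),o)
        print(n,[(round(r['p'],2),int(r['pixels'].sum())) for r in cs])
    p,f=cellpose(masks,(x,y,yaw));print(i+1,p.round(4),f)
    for n in masks: print(n,cellpose({n:masks[n]},p)[0].round(4))
    Rz=R.from_euler('z',p[2]).as_matrix()
    for n in ims:
        o=np.round(proj(n,[x,y,.05])).astype(int)-[33,32]
        t=cv2.resize(ims[n][o[1]:o[1]+64,o[0]:o[0]+66,::-1],None,fx=4,fy=4,interpolation=cv2.INTER_CUBIC)
        W=lambda v:tuple(np.round((proj(n,Rz@np.array(v)+[p[0],p[1],0])+.5-o)*4).astype(int).tolist())
        cv2.circle(t,W([-.055,0,.0955]),2,(0,0,255),-1);cv2.circle(t,W([-.005,0,.1025]),2,(0,255,0),-1)
        cv2.polylines(t,[np.array([W([a,b,.066]) for a,b in((-.075,-.04),(.075,-.04),(.075,.04),(-.075,.04))])],True,(255,255,0),1)
        row.append(t)
    tiles.append(np.vstack(row))
cv2.imwrite("pics/fit.png",np.hstack(tiles))
E
python3 run.py
```

```text
1.4
top [(0.86, 1097)]
side [(0.66, 2021)]
1 [ 0.532  -0.2708 -0.1362] 220.4549019607843
top [ 0.5293 -0.2687 -0.1443]
side [ 0.5327 -0.2721 -0.1474]
top [(0.67, 1024)]
side [(0.92, 1591)]
2 [ 0.5509 -0.0326 -0.2503] 245.41960784313724
top [ 0.5483 -0.031  -0.2601]
side [ 0.5519 -0.0343 -0.2155]
top [(0.76, 1191)]
side [(0.92, 1301)]
3 [ 0.5799  0.2594 -0.0532] 150.39215686274508
top [ 0.5781  0.26   -0.0599]
side [ 0.5805  0.259  -0.0491]
```

View pics/fit.png

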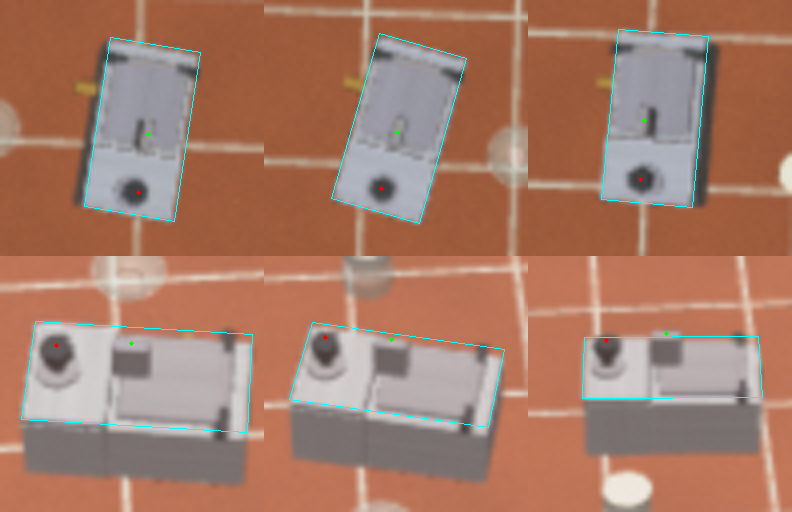

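move_arm(deltas=[{"dx":-25,"dz":-10},{"dx":-35,"dz":-14},{"dx":-35,"dz":-15},{"dx":-35,"dz":-15},{"dx":-35,"dz":-15},{"dx":-35,"dz":-15},{"dx":-35,"dz":-15},{"dx":-35,"dz":-15},{"dx":-35,"dz":-15},{"dx":-20,"dz":-8}], grip=1)

```text
invalid input
```

```bash
cat > go.py <<'E'
# usage: go.py cell fwd_mm z  -> deltas to place TCP at cell-x offset, yaw aligned (roll first)
import sys
from h import *
C={1:(.532,-.2708,-.136),2:(.5509,-.0326,-.250),3:(.5799,.2594,-.053)}
c=C[int(sys.argv[1])];fx=float(sys.argv[2])/1e3;z=float(sys.argv[3])
o=monitor.get_obs();M=R.from_quat(o['eef_rot']).as_matrix();p=np.array(o['tcp_pos'])
t=np.array([c[0]+fx*np.cos(c[2]),c[1]+fx*np.sin(c[2]),z])
d=t-p
print("now",o['time_s'],p.round(4),"F",np.round(o['ft_force'],2),"w",round(o['grip_width'],4))
print("delta in current tool axes mm",(1e3*M.T@d).round(1))
zc=np.array([np.sin(c[2]),-np.cos(c[2]),0]);r=np.arctan2(M[:,0]@zc,M[:,2]@zc)
M2=M@R.from_rotvec([0,r,0]).as_matrix()
print("roll",round(r,3),"; after roll mm",(1e3*M2.T@d).round(1), "vertical tilt",M[2].round(3))
E
python3 go.py 1 -55 .11
```

```text
now 1.5 [ 0.1614 -0.5258  0.2313] F [-1.86  0.89  0.95] w 0.0855
delta in current tool axes mm [-379.2  121.3 -158.2]
roll 0.434 ; after roll mm [-277.6  121.3 -302.9] vertical tilt [ 0. -1.  0.]
```

move_arm(deltas=[{"dx":-25,"dy":0,"dz":-10,"roll":0},{"dx":-35,"dy":0,"dz":-14,"roll":0},{"dx":-35,"dy":0,"dz":-15,"roll":0},{"dx":-35,"dy":0,"dz":-15,"roll":0},{"dx":-35,"dy":0,"dz":-15,"roll":0},{"dx":-35,"dy":0,"dz":-15,"roll":0},{"dx":-35,"dy":0,"dz":-15,"roll":0},{"dx":-35,"dy":0,"dz":-15,"roll":0},{"dx":-35,"dy":0,"dz":-15,"roll":0},{"dx":-20,"dy":0,"dz":-8,"roll":0}], grip=1)

```text
time_s: 2.33
tcp_pos: [0.4341, -0.297, 0.2314]
eef_rot: [-0.105, 0.699, -0.699, 0.106]
ft_force: [-0.9, -0.6, 0.9]
grip_width: 0.0001
```

```bash
python3 go.py 1 -55 .11
```

```text
now 2.3333 [ 0.4341 -0.297   0.2314] F [-0.92 -0.63  0.9 ] w 0.0001
delta in current tool axes mm [-51.4 121.5 -19.3]
roll 0.435 ; after roll mm [-38.4 121.5 -39.2] vertical tilt [-0.001 -1.    -0.   ]
```

move_arm(deltas=[{"dx":-17,"dy":0,"dz":-6,"roll":0},{"dx":-17,"dy":15,"dz":-6,"roll":0},{"dx":-17,"dy":20,"dz":-7,"roll":0},{"dx":0,"dy":25,"dz":0,"roll":0.11},{"dx":0,"dy":25,"dz":0,"roll":0.11},{"dx":0,"dy":20,"dz":0,"roll":0.11},{"dx":0,"dy":12,"dz":0,"roll":0.105},{"dx":0,"dy":0,"dz":0,"roll":0}])

```text
time_s: 3.0
tcp_pos: [0.474, -0.2655, 0.1118]
eef_rot: [0.049, 0.706, -0.705, -0.051]
ft_force: [-0.9, -0.1, -1.0]
grip_width: -0.0001
```

```bash
python3 go.py 1 -55 .0955; python3 - <<'E'
from h import *
for n in("top","side"):
    im=get_image(n);o=np.round(proj(n,[.5,-.27,.08])).astype(int)-[40,45]
    cv2.imwrite(f"pics/a_{n}.png",cv2.resize(im[o[1]:o[1]+80,o[0]:o[0]+80,::-1],None,fx=5,fy=5,interpolation=cv2.INTER_CUBIC))
cv2.imwrite("pics/a.png",np.hstack([cv2.imread(f"pics/a_{n}.png") for n in("top","side")]))
E
```

```text
now 3.0 [ 0.474  -0.2655  0.1118] F [-0.86 -0.06 -0.97] w -0.0001
delta in current tool axes mm [-3.3 16.3 -2.6]
roll -0.006 ; after roll mm [-3.3 16.3 -2.6] vertical tilt [ 0.004 -1.    -0.002]
```

View pics/a.png

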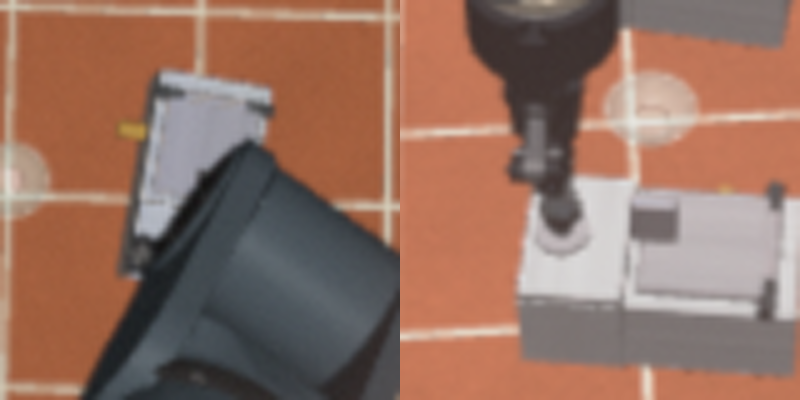

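Side view: shut fingers just above head 1 (crop ≈(562,213)), slightly left/behind as computed. Correct and tap.

move_arm(deltas=[{"dx":-3,"dy":4,"dz":-2.5,"roll":0},{"dx":0,"dy":5,"dz":0,"roll":0},{"dx":0,"dy":4,"dz":0,"roll":0},{"dx":0,"dy":2,"dz":0,"roll":0},{"dx":0,"dy":2,"dz":0,"roll":0},{"dx":0,"dy":1,"dz":0,"roll":0},{"dx":0,"dy":0,"dz":0,"roll":0}])

```text
time_s: 3.68
tcp_pos: [0.4783, -0.2642, 0.0962]
eef_rot: [0.048, 0.705, -0.705, -0.048]
ft_force: [0.3, 0.5, -0.3]
grip_width: -0.0
```

move_arm(deltas=[{"dx":0,"dy":1.5,"dz":0,"roll":0},{"dx":0,"dy":1.5,"dz":0,"roll":0},{"dx":0,"dy":0,"dz":0,"roll":0}])

```text
time_s: 3.93
tcp_pos: [0.4786, -0.2644, 0.0948]
eef_rot: [-0.049, -0.705, 0.706, 0.048]
ft_force: [-6.2, 3.0, 18.3]
grip_width: 0.0003
```

Cell 1 is tight (18 N at 0.7 mm). On to cell 2.

move_arm(deltas=[{"dx":0,"dy":-15,"dz":0,"roll":0},{"dx":0,"dy":-20,"dz":0,"roll":0},{"dx":0,"dy":0,"dz":-20,"roll":0},{"dx":0,"dy":0,"dz":-35,"roll":0},{"dx":0,"dy":0,"dz":-35,"roll":0},{"dx":0,"dy":0,"dz":-35,"roll":0},{"dx":0,"dy":0,"dz":-35,"roll":0},{"dx":0,"dy":0,"dz":-35,"roll":0},{"dx":0,"dy":0,"dz":-25,"roll":0},{"dx":0,"dy":0,"dz":0,"roll":0.1}])

```text
time_s: 4.77
tcp_pos: [0.5087, -0.0426, 0.1284]
eef_rot: [0.082, 0.703, -0.702, -0.082]
ft_force: [-0.8, -0.3, -0.5]
grip_width: -0.0004
```

```bash
python3 go.py 2 -55 .0965
```

```text
now 4.7667 [ 0.5087 -0.0426  0.1284] F [-0.78 -0.27 -0.47] w -0.0004
delta in current tool axes mm [ 16.3  31.9 -20.4]
roll 0.017 ; after roll mm [ 16.6  31.9 -20.1] vertical tilt [-0.    -1.    -0.001]
```

move_arm(deltas=[{"dx":8,"dy":0,"dz":-10,"roll":0.015},{"dx":8,"dy":6,"dz":-10,"roll":0},{"dx":0,"dy":8,"dz":0,"roll":0},{"dx":0,"dy":8,"dz":0,"roll":0},{"dx":0,"dy":3,"dz":0,"roll":0},{"dx":0,"dy":0,"dz":0,"roll":0}])

```text
time_s: 5.27
tcp_pos: [0.4974, -0.0234, 0.1021]
eef_rot: [-0.088, -0.701, 0.701, 0.09]
ft_force: [0.4, 0.1, -0.1]
grip_width: 0.0
```

```bash
python3 go.py 2 -55 .0945
```

```text
now 5.2667 [ 0.4974 -0.0234  0.1021] F [ 0.39  0.06 -0.09] w 0.0
delta in current tool axes mm [ 0.9  7.6 -4.4]
roll -0.002 ; after roll mm [ 0.9  7.6 -4.4] vertical tilt [ 0.002 -1.     0.   ]
```

move_arm(deltas=[{"dx":1,"dy":2,"dz":-4,"roll":0},{"dx":0,"dy":3,"dz":0,"roll":0},{"dx":0,"dy":2,"dz":0,"roll":0},{"dx":0,"dy":2,"dz":0,"roll":0},{"dx":0,"dy":0,"dz":0,"roll":0}])

```text
time_s: 5.68
tcp_pos: [0.498, -0.019, 0.0949]
eef_rot: [0.089, 0.702, -0.701, -0.089]
ft_force: [-3.0, 1.3, 9.6]
grip_width: -0.0004
```

move_arm(deltas=[{"dx":0,"dy":1.5,"dz":0,"roll":0},{"dx":0,"dy":0,"dz":0,"roll":0}])

```text
time_s: 5.85
tcp_pos: [0.498, -0.019, 0.0946]
eef_rot: [-0.089, -0.701, 0.702, 0.089]
ft_force: [-10.5, 1.9, 28.7]
grip_width: -0.0002
```

Cell 2 is tight too (29 N). Cell 3 must give; go and tap it.

move_arm(deltas=[{"dx":0,"dy":-15,"dz":0,"roll":0},{"dx":0,"dy":-20,"dz":0,"roll":0},{"dx":4,"dy":0,"dz":-20,"roll":0},{"dx":6,"dy":0,"dz":-37,"roll":0},{"dx":6,"dy":0,"dz":-37,"roll":0},{"dx":6,"dy":0,"dz":-37,"roll":0},{"dx":6,"dy":0,"dz":-37,"roll":0},{"dx":6,"dy":0,"dz":-37,"roll":0},{"dx":5,"dy":0,"dz":-37,"roll":0},{"dx":4,"dy":0,"dz":-37,"roll":0}])

```text
time_s: 6.68
tcp_pos: [0.5256, 0.2639, 0.1278]
eef_rot: [0.089, 0.702, -0.701, -0.089]
ft_force: [1.1, -0.9, -0.1]
grip_width: -0.0
```

move_arm(deltas=[{"dx":0,"dy":0,"dz":0,"roll":-0.1},{"dx":0,"dy":0,"dz":0,"roll":-0.1},{"dx":0,"dy":0,"dz":0,"roll":0}])

```text
time_s: 6.93
tcp_pos: [0.5257, 0.2625, 0.1275]
eef_rot: [-0.016, -0.707, 0.707, 0.017]
ft_force: [-0.5, 0.6, -0.2]
grip_width: 0.0
```

```bash
python3 go.py 3 -55 .0965
```

```text
now 6.9333 [0.5257 0.2625 0.1275] F [-0.54  0.56 -0.2 ] w 0.0
delta in current tool axes mm [ 0.7 31.   0.3]
roll 0.006 ; after roll mm [ 0.7 31.   0.3] vertical tilt [ 0. -1.  0.]
```

move_arm(deltas=[{"dx":0,"dy":8,"dz":0,"roll":0.006},{"dx":0,"dy":10,"dz":0,"roll":0},{"dx":0,"dy":8,"dz":0,"roll":0},{"dx":0,"dy":4,"dz":0,"roll":0},{"dx":0,"dy":2,"dz":0,"roll":0},{"dx":0,"dy":1.5,"dz":0,"roll":0},{"dx":0,"dy":1.5,"dz":0,"roll":0},{"dx":0,"dy":0,"dz":0,"roll":0}])

```text
time_s: 7.6
tcp_pos: [0.5259, 0.262, 0.0928]
eef_rot: [0.021, 0.707, -0.707, -0.021]
ft_force: [-0.2, 0.2, 0.3]
grip_width: -0.0001
```

It gives. Push on to the stop.

move_arm(deltas=[{"dx":0,"dy":2,"dz":0,"roll":0},{"dx":0,"dy":2,"dz":0,"roll":0},{"dx":0,"dy":2,"dz":0,"roll":0},{"dx":0,"dy":1.5,"dz":0,"roll":0},{"dx":0,"dy":0,"dz":0,"roll":0}])

```text
time_s: 8.02
tcp_pos: [0.5262, 0.2621, 0.0864]
eef_rot: [0.021, 0.707, -0.707, -0.02]
ft_force: [-3.7, -2.5, 15.5]
grip_width: -0.0002
```

Stop reached at 0.0864 (9 mm, 15 N). Lift, open, move over the lug.

move_arm(deltas=[{"dx":0,"dy":-15,"dz":0,"roll":0},{"dx":0,"dy":-25,"dz":0,"roll":0},{"dx":0,"dy":-15,"dz":0,"roll":0},{"dx":-15,"dy":0,"dz":0,"roll":0},{"dx":-20,"dy":0,"dz":0,"roll":0},{"dx":-15,"dy":0,"dz":0,"roll":0},{"dx":0,"dy":0,"dz":0,"roll":0}], grip=0)

```text
time_s: 8.6
tcp_pos: [0.5777, 0.2588, 0.1401]
eef_rot: [0.021, 0.707, -0.707, -0.02]
ft_force: [0.5, 0.3, -0.3]
grip_width: 0.0832
```

```bash
python3 go.py 3 -5 .0755;  python3 - <<'E'
from h import *
for n in("top","side"):
    im=get_image(n);o=np.round(proj(n,[.56,.26,.1])).astype(int)-[40,45]
    cv2.imwrite(f"pics/b_{n}.png",cv2.resize(im[o[1]:o[1]+80,o[0]:o[0]+80,::-1],None,fx=5,fy=5,interpolation=cv2.INTER_CUBIC))
cv2.imwrite("pics/b.png",np.hstack([cv2.imread(f"pics/b_{n}.png") for n in("top","side")]))
E
```

```text
now 8.6 [0.5777 0.2588 0.1401] F [ 0.48  0.28 -0.33] w 0.0832
delta in current tool axes mm [ 3.  64.6 -0.7]
roll -0.006 ; after roll mm [ 3.  64.6 -0.7] vertical tilt [-0.001 -1.    -0.   ]
```

View pics/b.png

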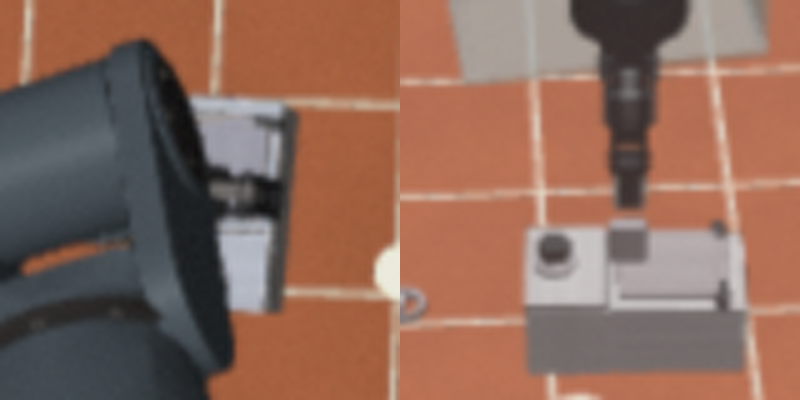

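Side crop: open fingers above the lug (≈(628,235)), bolt 3 visibly down. Descend.

move_arm(deltas=[{"dx":3,"dy":10,"dz":-0.5,"roll":0},{"dx":0,"dy":15,"dz":0,"roll":0},{"dx":0,"dy":15,"dz":0,"roll":0},{"dx":0,"dy":12,"dz":0,"roll":0},{"dx":0,"dy":8,"dz":0,"roll":0},{"dx":0,"dy":3,"dz":0,"roll":0},{"dx":0,"dy":0,"dz":0,"roll":0}], grip=0)

```text
time_s: 9.28
tcp_pos: [0.5723, 0.2597, 0.0766]
eef_rot: [-0.02, -0.707, 0.707, 0.021]
ft_force: [-0.6, 0.2, -0.0]
grip_width: 0.0856
```

```bash
python3 go.py 3 -5 .0755
```

```text
now 9.2833 [0.5723 0.2597 0.0766] F [-0.59  0.19 -0.03] w 0.0856
delta in current tool axes mm [-2.6  1.1 -0.1]
roll -0.005 ; after roll mm [-2.6  1.1 -0.1] vertical tilt [ 0.001 -1.     0.   ]
```

move_arm(deltas=[{"dx":0,"dy":0,"dz":0,"roll":0},{"dx":0,"dy":0,"dz":0,"roll":0},{"dx":0,"dy":0,"dz":0,"roll":0},{"dx":0,"dy":0,"dz":0,"roll":0},{"dx":0,"dy":0,"dz":0,"roll":0},{"dx":0,"dy":0,"dz":0,"roll":0},{"dx":0,"dy":0,"dz":0,"roll":0},{"dx":0,"dy":0,"dz":0,"roll":0}], grip=1)

```text
time_s: 9.95
tcp_pos: [0.5728, 0.2601, 0.0776]
eef_rot: [0.021, 0.707, -0.707, -0.02]
ft_force: [-2.2, 3.8, 2.7]
grip_width: 0.0089
```

move_arm(deltas=[{"dx":-1.9,"dy":-3.3,"dz":0,"roll":0},{"dx":-1.9,"dy":-3.3,"dz":0,"roll":0},{"dx":-2.2,"dy":-3.1,"dz":0,"roll":0},{"dx":-2.2,"dy":-3.1,"dz":0,"roll":0},{"dx":-2.5,"dy":-2.9,"dz":0,"roll":0},{"dx":-2.5,"dy":-2.9,"dz":0,"roll":0},{"dx":-2.8,"dy":-2.6,"dz":0,"roll":0},{"dx":-2.8,"dy":-2.6,"dz":0,"roll":0},{"dx":0,"dy":0,"dz":0,"roll":0}])

```text
time_s: 10.7
tcp_pos: [0.5901, 0.2591, 0.0999]
eef_rot: [-0.019, -0.707, 0.707, 0.022]
ft_force: [-3.2, 6.8, -8.1]
grip_width: 0.0084
```

move_arm(deltas=[{"dx":-3,"dy":-2.3,"dz":0,"roll":0},{"dx":-3.1,"dy":-2.2,"dz":0,"roll":0},{"dx":-3.2,"dy":-2,"dz":0,"roll":0},{"dx":-3.3,"dy":-1.9,"dz":0,"roll":0},{"dx":-3.4,"dy":-1.7,"dz":0,"roll":0},{"dx":-3.5,"dy":-1.5,"dz":0,"roll":0},{"dx":-3.6,"dy":-1.3,"dz":0,"roll":0},{"dx":-3.6,"dy":-1.2,"dz":0,"roll":0},{"dx":0,"dy":0,"dz":0,"roll":0}])

```text
time_s: 11.45
tcp_pos: [0.6166, 0.2578, 0.114]
eef_rot: [0.019, 0.707, -0.707, -0.022]
ft_force: [-6.8, 6.6, -4.0]
grip_width: 0.0086
```

move_arm(deltas=[{"dx":-3.7,"dy":-0.9,"dz":0,"roll":0},{"dx":-3.7,"dy":-0.7,"dz":0,"roll":0},{"dx":-3.7,"dy":-0.5,"dz":0,"roll":0},{"dx":-3.8,"dy":-0.4,"dz":0,"roll":0},{"dx":-2,"dy":0,"dz":0,"roll":0},{"dx":0,"dy":0,"dz":0,"roll":0},{"dx":0,"dy":0,"dz":0,"roll":0},{"dx":0,"dy":0,"dz":0,"roll":0}])

```text
time_s: 12.12
tcp_pos: [0.6334, 0.257, 0.1169]
eef_rot: [0.019, 0.707, -0.707, -0.022]
ft_force: [-6.9, 7.7, -1.1]
grip_width: 0.0089
```

```bash
python3 - <<'E'
from h import *
o=monitor.get_obs();print(o['time_s'],np.round(o['ft_force'],1),np.round(o['tcp_pos'],4))
for n in("top","side"):
    im=get_image(n);c=np.round(proj(n,[.57,.26,.1])).astype(int)-[40,45]
    cv2.imwrite(f"pics/c_{n}.png",cv2.resize(im[c[1]:c[1]+80,c[0]:c[0]+80,::-1],None,fx=5,fy=5,interpolation=cv2.INTER_CUBIC))
    for k,z in(("jar",.03),("dish",.01),("beaker",.05),("flask",.06),("amber",.06),("weight",.03),("wrench",0)):
        r=spotter.look_for(n,k)
        if r: print(n,k,round(r[0]['p'],2),np.round(r[0]['rect']))
cv2.imwrite("pics/c.png",np.hstack([cv2.imread(f"pics/c_{n}.png") for n in("top","side")]))
E
```

```text
12.1167 [-6.9  7.7 -1.1] [0.6334 0.257  0.1169]
top jar 0.69 [259. 200. 270. 208.]
top dish 0.67 [330. 199. 345. 219.]
top beaker 0.79 [245. 127. 270. 147.]
top flask 0.6 [338. 122. 352. 147.]
top amber 0.76 [373. 140. 392. 158.]
side jar 0.66 [295. 166. 308. 187.]
side dish 0.65 [294. 240. 314. 250.]
side beaker 0.83 [364. 147. 382. 178.]
side flask 0.8 [378. 214. 408. 259.]
side amber 0.76 [372. 256. 395. 295.]
side weight 0.54 [261. 340. 279. 360.]
side wrench 0.76 [227. 140. 272. 153.]
```

View pics/c.png

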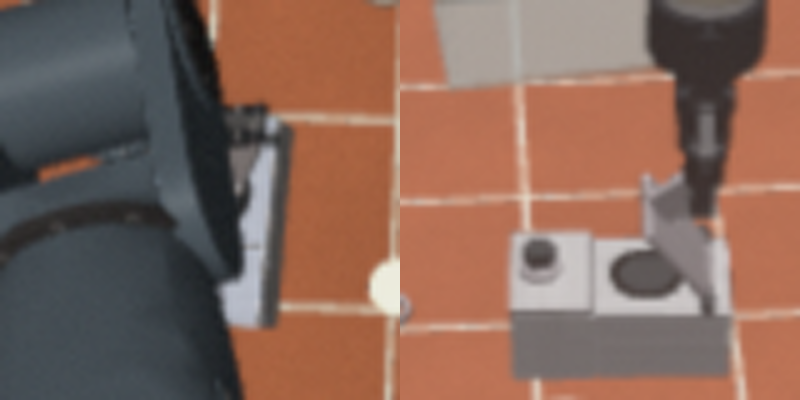

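Side crop: cap 3 steeply open (plate from hinge (708,300) up to (650,190)), lug held by the fingers, seal visible, bolt 3 down. The bystanders' boxes are unchanged. Hand in.

```bash
python3 -c "
from h import *
print(job.job_done());o=monitor.get_obs();print(o['time_s'],o['grip_width'],np.round(o['tcp_pos'],4))"
```

```text
the job is handed in; nothing more can be done
None
the job is handed in; nothing more can be done
```

The loose bolt was on cell 3. I knocked it down to its stop, lifted that cell's cap by the lug to about 60°, and handed the job in still holding it.

- **Tapping:** bolts 1 and 2 stayed put under taps of 18 N and 29 N. Bolt 3 sank 9 mm, then met its stop at 15 N.
- **Final checks:** at about 12 s of the 51 s allowed, the fingers were closed on the lug (opening 8.9 mm), with the arm at rest. The 60° is worked out from the arm's position, and the last picture agrees: cap open, seal in view, bolt down.
- **Bystanders:** their image boxes were unchanged to within a few pixels in at least one camera. The top camera missed the weight and the wrench in the last check, and the side camera showed both in place.
- **Not checked:** I did not read the shut caps of cells 1 and 2 again at the end. The arm never touched either of those caps.

The first move call was refused because of its row format and moved nothing. An early script error cost about a second of robot time.

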